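# Brief the next hand on the steel flower

### The arm

A 6-joint arm with a two-finger parallel gripper is mounted at the origin on the work surface. World frame = base frame: x ahead of the robot, y to its left, z up, the work surface at z = 0. Lengths are in m, angles in rad, forces in N, time in s.
With the tool pointing down it reaches from about 0.35 to 0.725 m from the base axis. Payload 6 kg.
Tool frame: the origin (TCP) lies at the very end of the fingers, on their centre line; the grasp point (between the pads) lies 19 mm behind it; z points along the fingers, y is the direction in which the jaws open and shut (so a half turn about z gives the same grasp; the last joint's range is limited). The gripper opens to 85 mm and grips with 20 to 120 N. Pads are 22 mm wide; open, the fingers measure 114 mm over their backs; the gripper's body (76 mm by 85 mm) begins 54 mm behind the grasp point. The pads swing forward as they close: fully open they stand 13 mm farther back than shut.
Start: joints at [1.537, 0.04, 0.085, 0, -1.615, -0.334], TCP at [0.216, 0.56, 0.231] pointing down, gripper open.
Joint ranges: [-2.56, 2.56], [-1.29, 2.01], [-1.08, 1.49], [-3.29, 1.98], [-2.81, -0.18], [-2.99, 2.99]. Speed limits (rad/s): [2.57, 2.57, 3.01, 3.14, 3.14, 3.14].

### API

Orientations are given as a unit quaternion [x, y, z, w].
In Python, from rig import env gives the robot as it stands.
- The arm moves only by the shell command python3 -m crank 'ROWS' [FORCE]. ROWS is JSON, a list of rows, each an object with "linear": the shift along the tool's x, y, z in m, a list of three; "yaw": the turn about the tool's z in degrees; "hand": the opening, from 0 (shut) to 1 (fully open). In form: [{"linear": [dx, dy, dz], "yaw": yaw, "hand": hand}, ...]. A call has 1 to 12 rows; each row is the pose to reach, as a shift and turn from the pose commanded when the call began, along the tool's axes at that moment; what a row does not reach only later rows make up. A row lasts 1/8 s, in which the tool goes at most 62.5 mm and 10.7 degrees, less where a joint would pass 70% of its speed; a pose out of reach is approached as far as the arm can. A call with a gripper value outside its range is refused whole. The fingers move at their own pace and stop on an object; FORCE is the grip in N (left out, the last holds). Time passes only in rows, so rows that repeat a pose let the fingers close. It gives the time, the measured TCP pose, the force and the opening at its end, in the units of the state.
- env.read_state(): the state, without advancing time (a new reading comes with each control period).
- env.get_image(name): name is "scene" or "top"; returns a dict with "image" (480x640x3 uint8, blue, green, red), "intrinsics" (3x3 intrinsics, pixels), "k1" (the pictures are not rectified: a ray, as slopes to the right and down, at radius r is drawn at 1 + k1 r^2 times it, then the intrinsics apply), "R" (3x3) and "t" (3): a world point X has camera coordinates R X + t. Camera axes: x right, y down, z forward; pixel columns grow to the right and rows downward; lengths in m; the calibration is good to about 2 mm. A picture is of the moment at which its call begins. There is no depth.
- env.hand_in(): hands the job in, once; it reports no verdict.
The state is a dict: "time_s": time; "qpos": joint angles; "qd": joint speeds; "joint_torque": joint torques, N m; "ee_pos": TCP position; "tcp_rot": TCP orientation; "wrist_force": force on the tool from outside, world axes, zero at the start; "ft_torque": the same for the moment, N m; "opening": finger opening in m.
Only numpy, scipy, OpenCV 4.12 (cv2) and the standard library are available. Lean on these libraries where they do the work, as an engineer would, in place of code of your own. Each camera call takes 0.05 s, during which the arm holds its last target. There are 200 camera calls.

### The job

Show the next worker what is left to do on the bright steel flower by pointing: with the fingertips a finger's width above each thing, and for two seconds each, point at the middle of the one petal that still lies flat, then at the middle of the head of the ball-peen hammer that is to dish it, then at the centre of the large hollow in the wooden dishing block. Finish still pointing at the large hollow. Touch nothing at all, and travel well above the bench in between, so that you never point closely at another hammer's head, the small hollow or the finished side of the flower.

Things in the scene. Friction and masses are not known exactly. Their poses are not given: they have to be found in the camera images.
- flower: unfinished flower of bright 3 mm sheet steel, loose on the bench (a dark finished one lies on the rubber mat); six outer petals 60 degrees apart, a small inner row, a brass rivet. One outer petal lies flat, its tip 91 mm from the middle; the other five slope up to tips 54 mm high, 65 mm from the middle. Origin: middle of the underside, on the bench; x axis outwards along the flat petal; z up
- flat_petal (a point): middle of the flat petal's upper face, 3.5 mm above the bench, 56 mm from the flower's middle along its x axis; the petal is 41 mm wide and extends 35 mm farther out. The raised petals beside it come within 35 mm of its centre line, about 35 mm above the bench: keep the fingers shut and the hand upright
- ballpeen_head (a point): the top, half-way along, of the head of the ball-peen hammer, lying on the bench: bright steel round head 109 mm long and 32 mm thick with a flat face at one end and a ball at the other, all-pale wooden handle. The point is 32 mm above the bench. x axis: along the handle away from the head (handle 280 mm long, pointing roughly away from the robot); y axis: along the head; z up
- crosspeen_head (a point): the same point on the cross-peen hammer, not to be pointed at: dark square head 30 mm thick and about 107 mm long with a wedge at one end, dark handle; 30 mm above the bench; axes as for the ball-peen hammer
- brass_head (a point): the same point on the brass hammer, not to be pointed at: plain brass cylinder head 84 mm long and 40 mm thick, green grip; 40 mm above the bench; axes as for the ball-peen hammer
- large_hollow (a point): the centre of the mouth of the large hollow, 84 mm across and about 20 mm deep, in the top of the wooden dishing block, level with the block's top, 112 mm above the bench. The block is 184 by 134 mm, of pale glued timber with a dark strap, on a 230 by 172 mm plywood foot, and is fixed. Axes: x along the block's long side, towards the small hollow; z up
- small_hollow (a point): the centre of the mouth of the small hollow in the same block, 46 mm across, 82 mm from the large one along its x axis; not to be pointed at; 112 mm above the bench

How it is judged:
On the way, in this order (a step that is already met when the one before it is completed fails the run):
1. the fingertips dwell just above the middle of the flat petal (horizontal distance between the grasp point and flat_petal below 0.025 m and distance between the grasp point and flat_petal below 0.062 m and z of the grasp point in the frame of flat_petal above 0.004 m), for 1.5 s.
2. then they dwell just above the ball-peen hammer's head (horizontal distance between the grasp point and ballpeen_head below 0.025 m and distance between the grasp point and ballpeen_head below 0.062 m and z of the grasp point in the frame of ballpeen_head above 0.004 m), for 1.5 s.
3. then they dwell just above the large hollow (horizontal distance between the grasp point and large_hollow below 0.025 m and distance between the grasp point and large_hollow below 0.062 m and z of the grasp point in the frame of large_hollow above 0.004 m), for 1.5 s.
At the end, for the whole second after the job is handed in: The fingertips are still pointing at the large hollow (grasp point within 25 mm of its centre line and at most 62 mm from the centre of its mouth, that is, fingertips up to about 40 mm above it), nothing was touched, and the flower and all three hammers are where they were, within 6 mm (all of step 3 and distance of each of flat_petal, ballpeen_head, crosspeen_head, brass_head from where it was at the start of the episode below 0.006 m).
It fails at once if the hand or arm touches something (contact force between any of the fingers, the arm and anything else above 0.5 N).
It fails at once if the flower or a hammer is moved or lifted (distance of any of flat_petal, ballpeen_head, crosspeen_head, brass_head from where it was at the start of the episode above 0.008 m).
It fails at once if a wrong hammer's head is pointed at closely ((horizontal distance between the grasp point and crosspeen_head below 0.022 m and distance between the grasp point and crosspeen_head below 0.055 m and z of the grasp point in the frame of crosspeen_head above 0.004 m) or (horizontal distance between the grasp point and brass_head below 0.022 m and distance between the grasp point and brass_head below 0.055 m and z of the grasp point in the frame of brass_head above 0.004 m)).
It fails at once if the small hollow is pointed at closely (horizontal distance between the grasp point and small_hollow below 0.02 m and distance between the grasp point and small_hollow below 0.055 m and z of the grasp point in the frame of small_hollow above 0.004 m).
It fails at once if the hand comes down low over the far, finished petals of the flower (horizontal distance between the grasp point and flower below 0.065 m and x of the grasp point in the frame of flower below 0 m and z of the grasp point in the frame of flower below 0.085 m).
It also fails if it takes over 67 s, if anything falls off the work surface, if the arm or the gripper's body presses on something with over 40 N, if the wrist force passes 120 N, or if a joint passes its speed limit or range.

## Working session

There is one attempt and no reset: what is moved stays moved. The work goes in short steps, Python scripts to look and compute and a shell command to move; the robot and the scene stay as the last step left them, time stands still between calls to the robot, and variables do not carry over. Pictures are saved under pics/ and viewed, about 8 in all and at most 12, crops included, and the job is handed in when it is done.

```bash
mkdir -p pics; cat > h.py <<'E'
import numpy as np, cv2
from rig import env
def grab(n,tag):
    d=env.get_image(n); cv2.imwrite(f'pics/{tag}.png',d['image']); np.savez(f'pics/{tag}.npz',**{k:np.array(d[k]) for k in('image','intrinsics','k1','R','t')}); return d
def load(tag): return np.load(f'pics/{tag}.npz')
def ray(d,px):
    K=d['intrinsics'];k=float(d['k1'])
    p=cv2.undistortPoints(np.array(px,float).reshape(-1,1,2),K,np.array([k,0,0,0.])).reshape(-1,2)
    v=np.c_[p,np.ones(len(p))]@d['R']; c=-d['R'].T@d['t']; return c,v
def onz(d,px,z):
    c,v=ray(d,px); return c+v*((z-c[2])/v[:,2:])
def proj(d,X):
    r=cv2.Rodrigues(d['R'])[0]
    return cv2.projectPoints(np.array(X,float).reshape(-1,1,3),r,d['t'],d['intrinsics'],np.array([float(d['k1']),0,0,0.]))[0].reshape(-1,2)
E
python3 -c "
from h import *
for n in('top','scene'):
    d=grab(n,n+'0'); print(n,-d['R'].T@d['t'],d['k1'],d['intrinsics'][0,0])
s=env.read_state();print({k:np.round(s[k],4) for k in s})"
```

```text
top [ 0.29184661 -0.00802607  1.25285897] -0.02245559800321445 520.5194520488761
scene [1.35317912 0.45059543 1.32128968] -0.003831331911507123 604.8090128323249
{'time_s': np.float64(0.1), 'qpos': array([ 1.5367e+00,  4.0800e-02,  8.4000e-02, -4.0000e-04, -1.6155e+00,
       -3.3370e-01]), 'qd': array([-0.0009, -0.0025,  0.003 ,  0.0018, -0.0001,  0.0004]), 'joint_torque': array([-5.60000e-03, -3.69348e+01,  3.48284e+01,  6.95190e+00,
       -4.60000e-03, -0.00000e+00]), 'ee_pos': array([0.2156, 0.5596, 0.2304]), 'tcp_rot': array([ 9.831e-01, -1.829e-01, -1.000e-04,  8.000e-04]), 'wrist_force': array([-0.1087, -0.3364, -0.4053]), 'ft_torque': array([ 0.0315, -0.0176,  0.0174]), 'opening': np.float64(0.0854)}
```

View pics/top0.png

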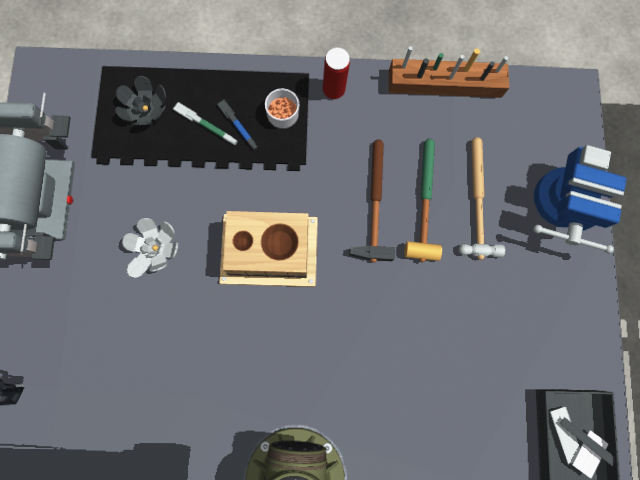

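View pics/scene0.png

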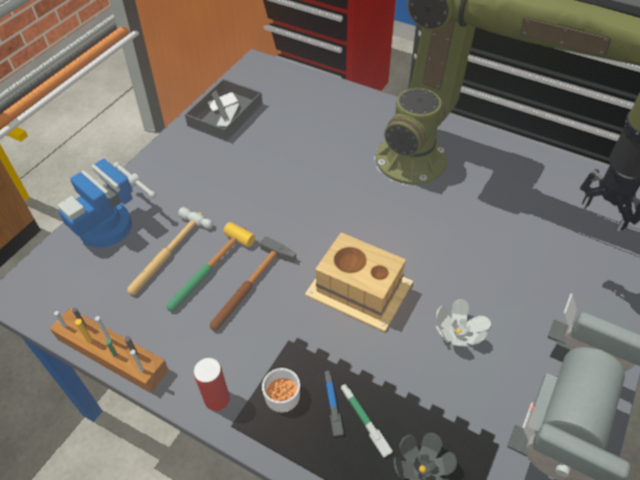

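The top view has the bright flower at about (150,247), the block at (267,245), the ball-peen head at (481,251), and the brass and cross-peen heads at (423,251) and (372,253). I'll enlarge the flower and the ball-peen head next.

```bash
python3 -c "
from h import *
a=load('top0')['image'];b=load('scene0')['image']
f=lambda i,x,y,w,h:cv2.resize(i[y:y+h,x:x+w],(400,300),interpolation=cv2.INTER_CUBIC)
cv2.imwrite('pics/c1.png',np.vstack([np.hstack([f(a,110,217,80,60),f(b,423,290,80,60)]),np.hstack([f(a,450,220,80,60),f(a,220,205,100,75)])]))
"
```

```text
(no output)
```

View pics/c1.png

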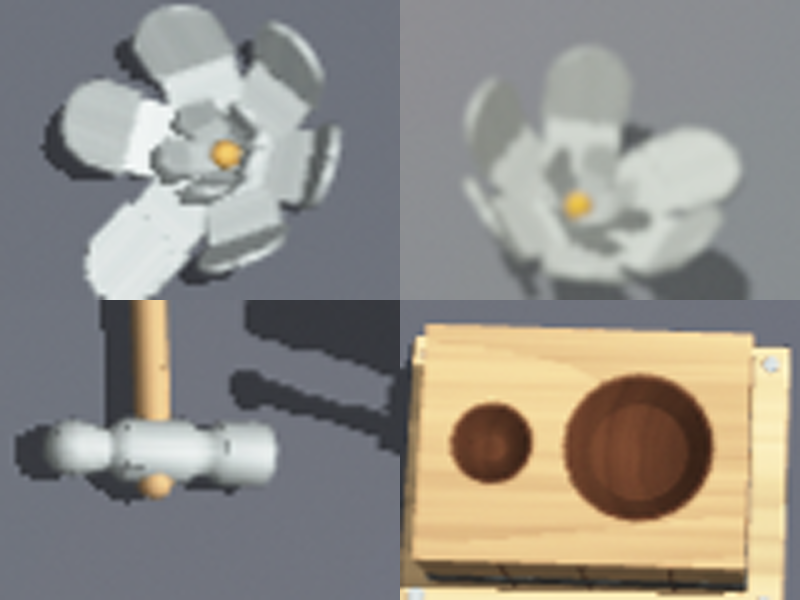

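In the top view the flat petal points down-left, with its tip at about (129,276) and the rivet at about (155,248). In the scene view it points right, with its tip at about (491,322). The ball-peen head spans (459–505, 250), and the large hollow is at about (280,242). Next come masks and rays.

```bash
cat > m.py <<'E'
from h import *
T=load('top0');S=load('scene0')
def blob(d,box,lo,hi,k=0):
    x,y,w,h=box; hsv=cv2.cvtColor(d['image'][y:y+h,x:x+w],cv2.COLOR_BGR2HSV)
    m=cv2.inRange(hsv,np.array(lo),np.array(hi)); n,l,s,c=cv2.connectedComponentsWithStats(m)
    i=1+np.argmax(s[1:,4]); m=(l==i).astype(np.uint8); 
    ct=max(cv2.findContours(m,0,cv2.CHAIN_APPROX_NONE)[0],key=cv2.contourArea).reshape(-1,2)+[x,y]
    return c[i]+[x,y],s[i,4],ct
def tri(p,q):
    (c,v),(e,w)=ray(T,[p]),ray(S,[q]); v=v[0]/np.linalg.norm(v[0]);w=w[0]/np.linalg.norm(w[0])
    a=np.linalg.lstsq(np.c_[v,-w],e-c,rcond=None)[0]; A=c+a[0]*v;B=e+a[1]*w; return (A+B)/2,np.linalg.norm(A-B)
rT,a1,_=blob(T,(135,232,40,30),(12,90,120),(35,255,255)); rS,a2,_=blob(S,(440,310,40,40),(12,90,120),(35,255,255))
print('rivet px',rT,rS,a1,a2,'tri',tri(rT,rS))
_,a,ct=blob(T,(110,210,80,75),(0,0,135),(179,60,255)); 
W=onz(T,ct,.0035); R=tri(rT,rS)[0]; r=np.hypot(*(W-R)[:,:2].T)
sel=(ct[:,1]>255)&(ct[:,0]<150)
i=np.where(sel)[0][np.argmax(r[sel])]; print('flower area',a,'tip',ct[i],W[i],'r',r[i])
Wt=W[sel&(r>.055)]; print('petal width direction');
box=cv2.minAreaRect(((Wt[:,:2])*1000).astype(np.float32)); print(box, len(Wt))
# symmetrical direction: mean of left/right edges
u=(Wt[:,:2]-R[:2]);ang=np.degrees(np.arctan2(u[:,1],u[:,0])); print('ang range',ang.min(),ang.max())
for rr in (.05,.06,.07,.08):
    s=sel&(abs(r-rr)<.004); g=np.degrees(np.arctan2(*(W-R)[s,:2].T[::-1])); print(rr,np.round(np.sort(g),1))
for nm,d,bx in(('T',T,(450,238,65,24)),('S',S,(172,202,44,30))):
    c,a,ct=blob(d,bx,(0,0,125),(179,60,255)); q=cv2.minAreaRect(ct.astype(np.float32)); print('bp',nm,c,a,q,onz(d,[q[0],c],.016)); P=cv2.boxPoints(q);print(np.round(onz(d,P,.016),4))
for nm,d,bx in(('T',T,(255,218,48,48)),('S',S,(330,243,38,32))):
    c,a,ct=blob(d,bx,(0,60,20),(12,255,150)); h=cv2.convexHull(ct.astype(np.int32)); W=onz(d,h.reshape(-1,2),.112); o,rad=cv2.minEnclosingCircle((W[:,:2]*1000).astype(np.float32)); e=cv2.fitEllipse(h); print('LH',nm,a,o,rad,onz(d,[e[0]],.112),e)
for nm,d,bx in(('T',T,(228,225,27,30)),):
    c,a,ct=blob(d,bx,(0,60,20),(12,255,150)); W=onz(d,ct,.112); print('SH',nm,cv2.minEnclosingCircle((W[:,:2]*1000).astype(np.float32)))
E
python3 m.py
```

```text
rivet px [154.8  247.52] [457.88235294 330.58823529] 25 17 tri (array([0.51856448, 0.35844662, 0.00724335]), np.float64(0.002771181512179486))
flower area 1703 tip [129 276] [0.44810336 0.41380201 0.0035    ] r 0.08960462541937293
petal width direction
((463.8106384277344, 404.056396484375), (44.4060173034668, 36.43915557861328), 48.22779083251953) 37
ang range 117.79660808944912 161.4045193075943
0.05 [116.5 117.4 117.6 118.8 163.2 164.2 164.9]
0.06 [117.8 119.  121.1 122.  160.2 161.2 161.4]
0.07 [122.9 123.6 124.3 156.5 158.2 159.1 160.1]
0.08 [125.  128.5 129.1 129.5 129.9 150.6 152.1 153.5 154.1 155.7]
bp T [482.56086564 249.99819657] 1109 ((482.0, 249.5), (23.0, 64.0), 90.0) [[ 0.53961847 -0.43910103  0.016     ]
 [ 0.53842428 -0.44044741  0.016     ]]
[[ 0.5656 -0.3607  0.016 ]
 [ 0.5712 -0.5199  0.016 ]
 [ 0.5137 -0.5173  0.016 ]
 [ 0.5085 -0.3595  0.016 ]]
bp S [193.3868472  213.78336557] 1034 ((193.5, 216.5), (29.0, 43.0), 90.0) [[ 0.53483762 -0.4417784   0.016     ]
 [ 0.52655604 -0.4483735   0.016     ]]
[[ 0.5194 -0.5315  0.016 ]
 [ 0.4587 -0.4205  0.016 ]
 [ 0.5496 -0.3556  0.016 ]
 [ 0.6081 -0.4622  0.016 ]]
LH T 1033 (523.2044067382812, 51.26847457885742) 40.865135192871094 [[0.52285903 0.05133914 0.112     ]] ((279.1783142089844, 241.59017944335938), (35.62564468383789, 36.31809997558594), 73.9708023071289)
LH S 163 (521.95556640625, 41.720855712890625) 33.8948974609375 [[0.52288897 0.03675318 0.112     ]] ((343.1548767089844, 256.88629150390625), (12.816424369812012, 22.866796493530273), 39.86611557006836)
SH T ((522.7709350585938, 132.9253387451172), 22.036481857299805)
```

The flower and the hollow (top view) fit the given sizes: tip at 89.6 mm against 91, hollow spacing 81.7 mm against 82. The ball-peen mask took in some bench, and the scene-view hollow mask is only partial. I'll tighten both.

```bash
cat > m2.py <<'E'
import io,contextlib
with contextlib.redirect_stdout(io.StringIO()): from m import *
print(T['image'][232,500],S['image'][205,176])
for nm,d,bx in(('T',T,(450,238,65,24)),('S',S,(172,202,44,30))):
  for v in(140,160):
    c,a,ct=blob(d,bx,(0,0,v),(179,50,255)); q=cv2.minAreaRect(ct.astype(np.float32)); W=onz(d,[q[0]],.016); P=onz(d,cv2.boxPoints(q),.016); print('bp',nm,v,a,np.round(q[0],1),W,'sides',[np.linalg.norm(P[i]-P[i-1]).round(4) for i in(1,2)])
for lo in((0,90,20),):
    c,a,ct=blob(S,(325,238,48,42),(0,110,20),(14,255,170)); e=cv2.fitEllipse(cv2.convexHull(ct.astype(np.int32))); print('LH S',a,e,onz(S,[e[0]],.112))
print('check proj LH,bp,petal,rivet in scene',proj(S,[[.523,.0513,.112],[.5385,-.439,.032],[.475,.3925,.0035],[.5186,.3584,.01]]).round(1))
print(onz(T,[(423,251),(372,253)],.03))
b=T['image'].copy();c=S['image'].copy()
for i,d in((b,T),(c,S)):
    for p in proj(d,[[.523,.0513,.112],[.5385,-.439,.032],[.475,.3925,.0035]]): cv2.drawMarker(i,tuple(int(round(x)) for x in p),(0,0,255),0,5,1)
f=lambda i,x,y:cv2.resize(i[y:y+60,x:x+80],(400,300),interpolation=0)
cv2.imwrite('pics/c2.png',np.vstack([np.hstack([f(b,445,220),f(c,155,185)]),np.hstack([f(c,423,290),f(c,315,230)])]))
E
python3 m2.py
```

```text
[126 116 113] [148 143 142]
bp T 140 435 [483.1 249. ] [[ 0.54101319 -0.44183148  0.016     ]] sides [np.float64(0.0298), np.float64(0.1094)]
bp T 160 394 [483.5 249.5] [[ 0.53974422 -0.44281546  0.016     ]] sides [np.float64(0.1068), np.float64(0.0275)]
bp S 140 975 [193.5 216.5] [[ 0.53483762 -0.4417784   0.016     ]] sides [np.float64(0.1265), np.float64(0.1117)]
bp S 160 293 [194.2 216.1] [[ 0.53257034 -0.44107482  0.016     ]] sides [np.float64(0.038), np.float64(0.1118)]
LH S 597 ((349.6336364746094, 259.57025146484375), (24.21867561340332, 30.881561279296875), 93.01571655273438) [[0.52256273 0.05496421 0.112     ]]
check proj LH,bp,petal,rivet in scene [[348.3 259.1]
 [192.5 214. ]
 [476.1 323.9]
 [457.5 330. ]]
[[ 0.52827055 -0.29049589  0.03      ]
 [ 0.51923174 -0.16746461  0.03      ]]
```

View pics/c2.png

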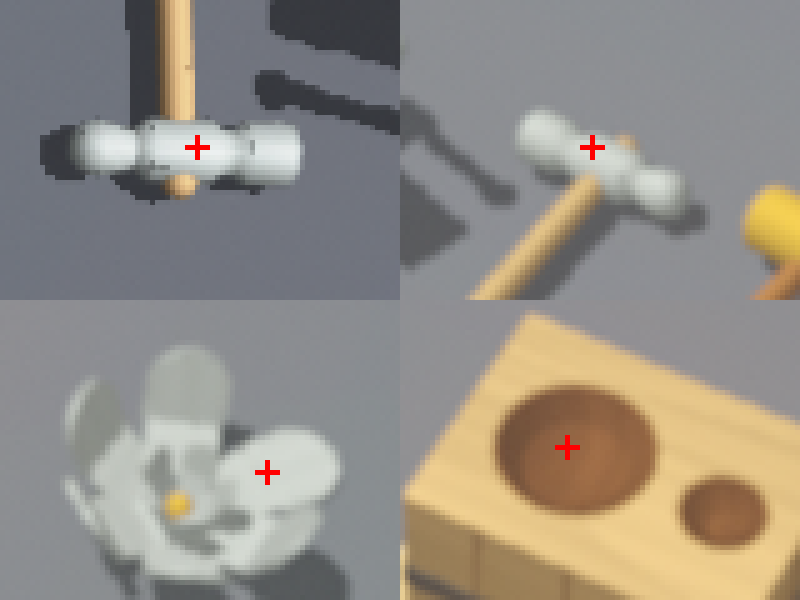

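All marks sit on their targets, and the two views agree within about 4 mm. Targets in x, y: petal (0.475, 0.3925), ball-peen head (0.538, −0.440), large hollow (0.523, 0.0525). I'll work out the shifts in tool axes.

```bash
cat > go.py <<'E'
import sys; from h import *; from scipy.spatial.transform import Rotation as Ro
s=env.read_state(); M=Ro.from_quat(s['tcp_rot']).as_matrix()
P=dict(petal=[.475,.3925,.0035],bp=[.538,-.440,.032],lh=[.523,.0525,.112])
print('t',s['time_s'],'tcp',np.round(s['ee_pos'],4),'q',np.round(s['qpos'],2),'F',np.round(s['wrist_force'],1),'open',round(float(s['opening']),4),'tilt',M[:,2].round(3))
for k,p in P.items():
    d=np.array(p)-s['ee_pos']; up=np.array([d[0],d[1],.21-s['ee_pos'][2]]); print(k,'over@.21',(M.T@up).round(4),'20mm above',(M.T@(d+[0,0,.02])).round(4))
E
python3 go.py
```

```text
t 0.1 tcp [0.2156 0.5596 0.2304] q [ 1.54  0.04  0.08 -0.   -1.62 -0.33] F [-0.1 -0.3 -0.4] open 0.0854 tilt [-0.    -0.002 -1.   ]
petal over@.21 [0.3022 0.0627 0.0205] 20mm above [0.3022 0.0624 0.207 ]
bp over@.21 [0.6603 0.8168 0.0217] 20mm above [0.6603 0.8166 0.1797]
lh over@.21 [0.4692 0.3627 0.021 ] 20mm above [0.4692 0.3625 0.099 ]
```

```bash
python3 -m crank '[{"linear":[0,0,0],"yaw":0,"hand":0},{"linear":[0.05,0.01,0],"yaw":0,"hand":0},{"linear":[0.1,0.02,0.005],"yaw":0,"hand":0},{"linear":[0.15,0.03,0.01],"yaw":0,"hand":0},{"linear":[0.2,0.04,0.01],"yaw":0,"hand":0},{"linear":[0.24,0.05,0.01],"yaw":0,"hand":0},{"linear":[0.27,0.056,0.01],"yaw":0,"hand":0},{"linear":[0.29,0.06,0.02],"yaw":0,"hand":0},{"linear":[0.302,0.063,0.02],"yaw":0,"hand":0},{"linear":[0.302,0.063,0.02],"yaw":0,"hand":0},{"linear":[0.302,0.063,0.02],"yaw":0,"hand":0},{"linear":[0.302,0.063,0.02],"yaw":0,"hand":0}]'; python3 go.py
python3 -c "
from h import *
c=grab('scene','scene1')['image'];cv2.imwrite('pics/c3.png',c[150:450,340:640])"
```

```text
time_s: 1.6
ee_pos: [0.4743, 0.3931, 0.2116]
tcp_rot: [0.983, -0.182, 0.0, -0.0]
wrist_force: [0.9, 0.2, -1.0]
opening: 0.0
t 1.6 tcp [0.4743 0.3931 0.2116] q [ 1.02  0.08  0.09  0.   -1.58  0.19] F [ 0.9  0.2 -1. ] open 0.0 tilt [ 0.  0. -1.]
petal over@.21 [0.0009 0.0003 0.0016] 20mm above [0.0008 0.0004 0.1881]
bp over@.21 [0.3582 0.7549 0.0013] 20mm above [0.3581 0.755  0.1593]
lh over@.21 [0.1676 0.3005 0.0015] 20mm above [0.1676 0.3006 0.0795]
```

View pics/c3.png

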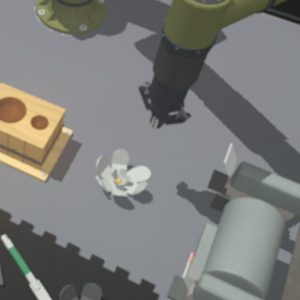

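The hand is shut and hangs over the flower, clear of the grinder. Now it goes straight down.

```bash
python3 -m crank '[{"linear":[0.001,0,0.02],"yaw":0,"hand":0},{"linear":[0.001,0,0.05],"yaw":0,"hand":0},{"linear":[0.001,0,0.08],"yaw":0,"hand":0},{"linear":[0.001,0,0.11],"yaw":0,"hand":0},{"linear":[0.001,0,0.13],"yaw":0,"hand":0},{"linear":[0.001,0,0.145],"yaw":0,"hand":0},{"linear":[0.001,0,0.15],"yaw":0,"hand":0},{"linear":[0.001,0,0.15],"yaw":0,"hand":0}]'; python3 go.py
python3 -c "
from h import *
c=grab('scene','scene2')['image'];d=grab('top','top2')['image'];f=lambda i,x,y:cv2.resize(i[y:y+90,x:x+120],(400,300),interpolation=2)
cv2.imwrite('pics/c4.png',np.hstack([f(c,410,260),f(d,90,200)]))"
```

```text
time_s: 2.65
ee_pos: [0.476, 0.3923, 0.0617]
tcp_rot: [0.983, -0.183, 0.0, -0.0]
wrist_force: [0.4, -0.4, -0.5]
opening: -0.0
t 2.65 tcp [0.476  0.3923 0.0617] q [ 1.01  0.13 -0.13  0.   -1.31  0.19] F [ 0.4 -0.4 -0.5] open -0.0 tilt [ 0.  0. -1.]
petal over@.21 [-9.000e-04  1.000e-04 -1.483e-01] 20mm above [-0.001   0.0002  0.0382]
bp over@.21 [ 0.3571  0.7543 -0.1485] 20mm above [0.3571 0.7544 0.0095]
lh over@.21 [ 0.1661  0.3001 -0.1484] 20mm above [ 0.166   0.3002 -0.0704]
```

View pics/c4.png

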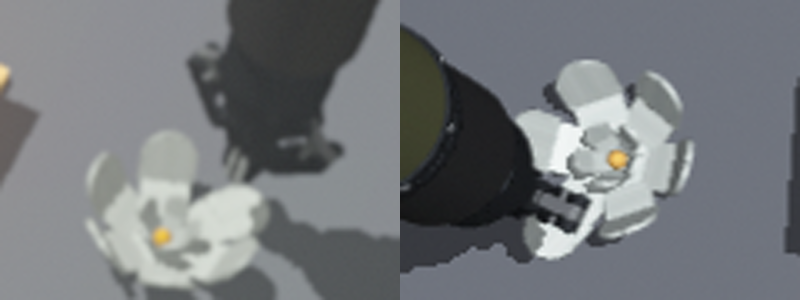

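The hand is centred over the flat petal. The shut knuckles sit about 40 mm above the tips, near the raised neighbouring petals (54 mm high). I'll hover about 30 mm above the petal, which leaves roughly 20 mm of room and is well within the limit.

```bash
python3 -m crank '[{"linear":[-0.001,0,0.01],"yaw":0,"hand":0},{"linear":[-0.001,0,0.02],"yaw":0,"hand":0},{"linear":[-0.001,0,0.027],"yaw":0,"hand":0},{"linear":[-0.001,0,0.028],"yaw":0,"hand":0},{"linear":[-0.001,0,0.028],"yaw":0,"hand":0},{"linear":[-0.001,0,0.028],"yaw":0,"hand":0},{"linear":[-0.001,0,0.028],"yaw":0,"hand":0},{"linear":[-0.001,0,0.028],"yaw":0,"hand":0},{"linear":[-0.001,0,0.028],"yaw":0,"hand":0},{"linear":[-0.001,0,0.028],"yaw":0,"hand":0},{"linear":[-0.001,0,0.028],"yaw":0,"hand":0},{"linear":[-0.001,0,0.028],"yaw":0,"hand":0}]'; python3 go.py
python3 -c "
from h import *
c=grab('scene','scene3')['image'];d=grab('top','top3')['image'];f=lambda i,x,y:cv2.resize(i[y:y+90,x:x+120],(400,300),interpolation=2)
cv2.imwrite('pics/c5.png',np.hstack([f(c,410,260),f(d,90,200)]))"
```

```text
time_s: 4.25
ee_pos: [0.4749, 0.3925, 0.0333]
tcp_rot: [0.983, -0.183, 0.0, 0.0]
wrist_force: [0.1, -1.0, -0.8]
opening: -0.0001
t 4.25 tcp [0.4749 0.3925 0.0333] q [ 1.02  0.15 -0.16  0.   -1.26  0.19] F [ 0.1 -1.  -0.8] open -0.0001 tilt [-0. -0. -1.]
petal over@.21 [ 1.000e-04 -1.000e-04 -1.767e-01] 20mm above [ 0.0001 -0.0001  0.0098]
bp over@.21 [ 0.3583  0.7541 -0.1767] 20mm above [ 0.3583  0.7541 -0.0187]
lh over@.21 [ 0.1672  0.2999 -0.1767] 20mm above [ 0.1672  0.2999 -0.0987]
```

View pics/c5.png

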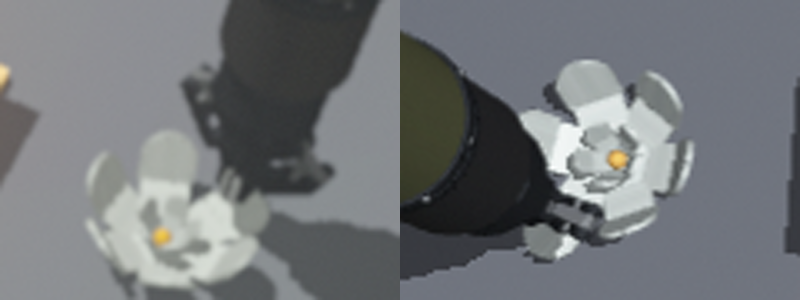

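The tips hover over the middle of the flat petal, and the flower hasn't moved. I'll hold a little longer, then lift.

```bash
python3 -m crank '[{"linear":[0,0,0],"yaw":0,"hand":0},{"linear":[0,0,0],"yaw":0,"hand":0},{"linear":[0,0,0],"yaw":0,"hand":0},{"linear":[0,0,0],"yaw":0,"hand":0},{"linear":[0,0,0],"yaw":0,"hand":0},{"linear":[0,0,0],"yaw":0,"hand":0},{"linear":[0,0,0],"yaw":0,"hand":0},{"linear":[0,0,0],"yaw":0,"hand":0},{"linear":[0,0,0],"yaw":0,"hand":0},{"linear":[0,0,0],"yaw":0,"hand":0}]' && python3 -m crank '[{"linear":[0,0,-0.015],"yaw":0,"hand":0},{"linear":[0,0,-0.04],"yaw":0,"hand":0},{"linear":[0,0,-0.07],"yaw":0,"hand":0},{"linear":[0,0,-0.1],"yaw":0,"hand":0},{"linear":[0,0,-0.13],"yaw":0,"hand":0},{"linear":[0,0,-0.16],"yaw":0,"hand":0},{"linear":[0,0,-0.19],"yaw":0,"hand":0},{"linear":[0,0,-0.22],"yaw":0,"hand":0},{"linear":[0,0,-0.22],"yaw":0,"hand":0},{"linear":[0,0,-0.22],"yaw":0,"hand":0}]'; python3 go.py
```

```text
time_s: 5.6
ee_pos: [0.4749, 0.3925, 0.0333]
tcp_rot: [0.983, -0.183, -0.0, 0.0]
wrist_force: [-0.3, -0.2, -0.2]
opening: 0.0005
time_s: 6.85
ee_pos: [0.4747, 0.3925, 0.2535]
tcp_rot: [0.983, -0.183, -0.0, -0.0]
wrist_force: [0.0, -0.6, 0.0]
opening: -0.0001
t 6.85 tcp [0.4747 0.3925 0.2535] q [ 1.02  0.09  0.17 -0.   -1.66  0.19] F [ 0.  -0.6  0. ] open -0.0001 tilt [-0.  0. -1.]
petal over@.21 [ 0.0003 -0.0002  0.0435] 20mm above [ 4.0e-04 -1.0e-04  2.3e-01]
bp over@.21 [0.3584 0.754  0.0432] 20mm above [0.3584 0.7541 0.2012]
lh over@.21 [0.1673 0.2999 0.0433] 20mm above [0.1673 0.2999 0.1213]
```

```bash
python3 -m crank '[{"linear":[0.01,0.02,0],"yaw":0,"hand":0},{"linear":[0.03,0.06,0],"yaw":0,"hand":0},{"linear":[0.05,0.1,0],"yaw":0,"hand":0},{"linear":[0.07,0.145,0],"yaw":0,"hand":0},{"linear":[0.09,0.19,0],"yaw":0,"hand":0},{"linear":[0.11,0.235,0],"yaw":0,"hand":0},{"linear":[0.13,0.275,0],"yaw":0,"hand":0},{"linear":[0.15,0.315,0],"yaw":0,"hand":0},{"linear":[0.165,0.35,0],"yaw":0,"hand":0},{"linear":[0.175,0.37,0],"yaw":0,"hand":0},{"linear":[0.18,0.38,0],"yaw":0,"hand":0},{"linear":[0.18,0.38,0],"yaw":0,"hand":0}]' && python3 -m crank '[{"linear":[0.01,0.02,0],"yaw":0,"hand":0},{"linear":[0.03,0.06,0],"yaw":0,"hand":0},{"linear":[0.05,0.1,0],"yaw":0,"hand":0},{"linear":[0.07,0.145,0],"yaw":0,"hand":0},{"linear":[0.09,0.19,0],"yaw":0,"hand":0},{"linear":[0.11,0.235,0],"yaw":0,"hand":0},{"linear":[0.13,0.275,0],"yaw":0,"hand":0},{"linear":[0.15,0.315,0],"yaw":0,"hand":0},{"linear":[0.165,0.35,0],"yaw":0,"hand":0},{"linear":[0.175,0.37,0],"yaw":0,"hand":0},{"linear":[0.178,0.374,0],"yaw":0,"hand":0},{"linear":[0.178,0.374,0],"yaw":0,"hand":0}]'; python3 go.py
python3 -c "
from h import *
c=grab('scene','scene4')['image'];d=grab('top','top4')['image'];f=lambda i,x,y:cv2.resize(i[y:y+180,x:x+240],(400,300),interpolation=2)
cv2.imwrite('pics/c6.png',np.hstack([f(c,40,110),f(d,400,130)]))"
```

```text
time_s: 8.35
ee_pos: [0.5059, -0.0274, 0.253]
tcp_rot: [0.983, -0.183, -0.0, 0.0]
wrist_force: [-0.4, -0.3, -0.5]
opening: 0.0002
time_s: 9.85
ee_pos: [0.5383, -0.439, 0.2529]
tcp_rot: [0.983, -0.183, -0.0, -0.0]
wrist_force: [0.0, -0.1, 0.2]
opening: 0.0001
t 9.85 tcp [ 0.5383 -0.439   0.2529] q [-0.4   0.3   0.42 -0.   -1.69  1.6 ] F [ 0.  -0.1  0.2] open 0.0001 tilt [-0.001  0.    -1.   ]
petal over@.21 [-0.3575 -0.7534  0.0432] 20mm above [-0.3574 -0.7534  0.2297]
bp over@.21 [0.0001 0.001  0.0429] 20mm above [2.000e-04 1.100e-03 2.009e-01]
lh over@.21 [-0.1907 -0.4533  0.0431] 20mm above [-0.1906 -0.4533  0.1211]
```

View pics/c6.png

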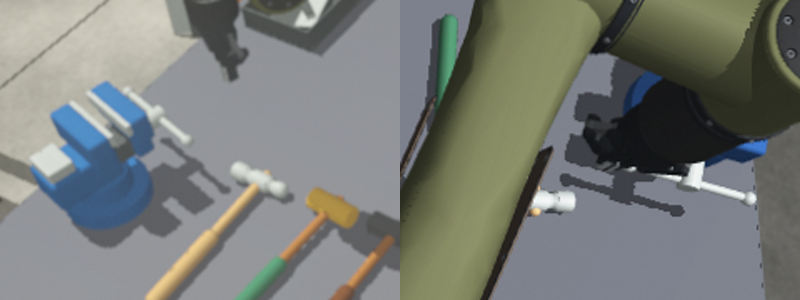

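The hand is above the ball-peen head, with the vise beside it. Before descending I'll check how far the wrist stands from the vise.

```bash
python3 -c "
from h import *
T=load('top4');S=load('scene4')
for z in (.253,.35,.45,.55): print(z,proj(T,[[.538,-.439,z]]).round(0),proj(S,[[.538,-.439,z]]).round(0))
# vise top corners triangulated roughly from bench: handle ball (540,229), blue jaw near-left (568,150)-(566,222)
print(onz(T,[(540,229),(566,222),(612,248)],.12))
for z in(0,.1,.15,.2): print(z,proj(S,onz(T,[(540,229),(584,150)],z)).round(0).tolist())
c=S['image'].copy();cv2.imwrite('pics/c7.png',np.hstack([cv2.resize(c[0:300,20:260],(480,600)),]))
"
```

```text
0.253 [[522. 228.]] [[178. 157.]]
0.35 [[544. 216.]] [[170. 127.]]
0.45 [[572. 201.]] [[161.  94.]]
0.55 [[607. 182.]] [[151.  57.]]
[[ 0.57068869 -0.53782234  0.12      ]
 [ 0.58925776 -0.59924505  0.12      ]
 [ 0.53235513 -0.70200021  0.12      ]]
0 [[139.0, 216.0], [52.0, 250.0]]
0.1 [[149.0, 193.0], [66.0, 224.0]]
0.15 [[154.0, 180.0], [74.0, 211.0]]
0.2 [[160.0, 167.0], [81.0, 196.0]]
```

View pics/c7.png

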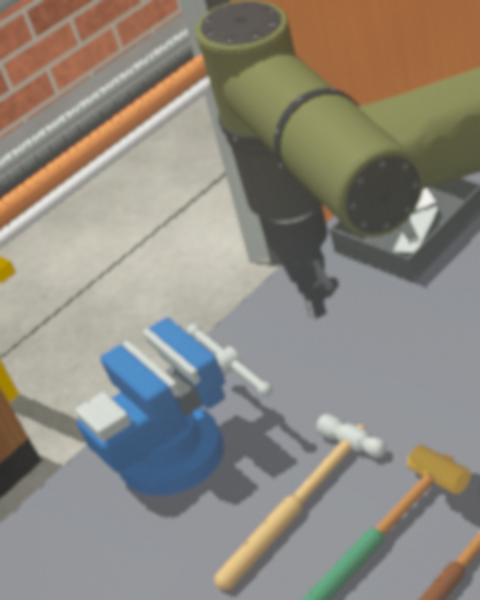

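The nearest vise part is the handle ball, at about (0.57, −0.54, 0.12). The hand keeps at least 50 mm from it and the green wrist stays above, so it is safe to descend.

```bash
python3 -m crank '[{"linear":[0,0.001,0.02],"yaw":0,"hand":0},{"linear":[0,0.001,0.05],"yaw":0,"hand":0},{"linear":[0,0.001,0.08],"yaw":0,"hand":0},{"linear":[0,0.001,0.11],"yaw":0,"hand":0},{"linear":[0,0.001,0.14],"yaw":0,"hand":0},{"linear":[0,0.001,0.165],"yaw":0,"hand":0},{"linear":[0,0.001,0.183],"yaw":0,"hand":0},{"linear":[0,0.001,0.193],"yaw":0,"hand":0},{"linear":[0,0.001,0.196],"yaw":0,"hand":0},{"linear":[0,0.001,0.196],"yaw":0,"hand":0},{"linear":[0,0.001,0.196],"yaw":0,"hand":0},{"linear":[0,0.001,0.196],"yaw":0,"hand":0}]'; python3 go.py
python3 -c "
from h import *
c=grab('scene','scene5')['image'];cv2.imwrite('pics/c8.png',cv2.resize(c[120:270,80:280],(600,450)))"
```

```text
time_s: 11.45
ee_pos: [0.5377, -0.4409, 0.058]
tcp_rot: [0.983, -0.183, 0.0, 0.0]
wrist_force: [0.4, 0.2, -0.7]
opening: 0.0002
t 11.45 tcp [ 0.5377 -0.4409  0.058 ] q [-0.4   0.33  0.1   0.   -1.34  1.6 ] F [ 0.4  0.2 -0.7] open 0.0002 tilt [ 0.001 -0.001 -1.   ]
petal over@.21 [-0.3581 -0.7551 -0.1525] 20mm above [-0.3582 -0.7551  0.034 ]
bp over@.21 [ 1.00e-04 -9.00e-04 -1.52e-01] 20mm above [-0.0001 -0.001   0.006 ]
lh over@.21 [-0.191  -0.4551 -0.1523] 20mm above [-0.1911 -0.4551 -0.0743]
```

View pics/c8.png

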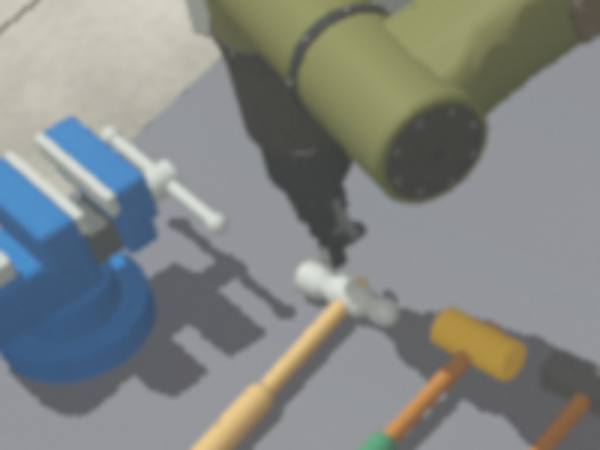

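The tips hover about 26 mm over the middle of the ball-peen head, well clear of the vise. I'll dwell, then lift.

```bash
python3 -m crank '[{"linear":[0,0,0],"yaw":0,"hand":0},{"linear":[0,0,0],"yaw":0,"hand":0},{"linear":[0,0,0],"yaw":0,"hand":0},{"linear":[0,0,0],"yaw":0,"hand":0},{"linear":[0,0,0],"yaw":0,"hand":0},{"linear":[0,0,0],"yaw":0,"hand":0},{"linear":[0,0,0],"yaw":0,"hand":0},{"linear":[0,0,0],"yaw":0,"hand":0},{"linear":[0,0,0],"yaw":0,"hand":0},{"linear":[0,0,0],"yaw":0,"hand":0},{"linear":[0,0,0],"yaw":0,"hand":0},{"linear":[0,0,0],"yaw":0,"hand":0}]' && python3 -m crank '[{"linear":[0,0,0],"yaw":0,"hand":0},{"linear":[0,0,0],"yaw":0,"hand":0},{"linear":[0,0,0],"yaw":0,"hand":0},{"linear":[0,0,-0.015],"yaw":0,"hand":0},{"linear":[0,0,-0.045],"yaw":0,"hand":0},{"linear":[0,0,-0.08],"yaw":0,"hand":0},{"linear":[0,0,-0.115],"yaw":0,"hand":0},{"linear":[0,0,-0.15],"yaw":0,"hand":0},{"linear":[0,0,-0.18],"yaw":0,"hand":0},{"linear":[0,0,-0.195],"yaw":0,"hand":0},{"linear":[0,0,-0.2],"yaw":0,"hand":0},{"linear":[0,0,-0.2],"yaw":0,"hand":0}]' && python3 -m crank '[{"linear":[-0.01,-0.025,0],"yaw":0,"hand":0},{"linear":[-0.028,-0.065,0],"yaw":0,"hand":0},{"linear":[-0.046,-0.11,0],"yaw":0,"hand":0},{"linear":[-0.066,-0.16,0],"yaw":0,"hand":0},{"linear":[-0.088,-0.21,0],"yaw":0,"hand":0},{"linear":[-0.11,-0.26,0],"yaw":0,"hand":0},{"linear":[-0.13,-0.31,0],"yaw":0,"hand":0},{"linear":[-0.15,-0.36,0],"yaw":0,"hand":0},{"linear":[-0.17,-0.405,0],"yaw":0,"hand":0},{"linear":[-0.184,-0.44,0],"yaw":0,"hand":0},{"linear":[-0.191,-0.455,0],"yaw":0,"hand":0},{"linear":[-0.191,-0.455,0],"yaw":0,"hand":0}]'; python3 go.py
```

```text
time_s: 13.0
ee_pos: [0.5375, -0.4408, 0.0574]
tcp_rot: [0.983, -0.183, 0.0, 0.0]
wrist_force: [-1.1, 0.9, -0.0]
opening: -0.0002
time_s: 14.5
ee_pos: [0.5374, -0.4406, 0.2565]
tcp_rot: [0.983, -0.183, -0.0, -0.0]
wrist_force: [-0.3, 1.3, -0.3]
opening: -0.0001
time_s: 16.0
ee_pos: [0.5225, 0.053, 0.2564]
tcp_rot: [0.983, -0.182, -0.001, 0.001]
wrist_force: [0.2, -0.2, 0.2]
opening: 0.0
t 16.0 tcp [0.5225 0.053  0.2564] q [ 0.48 -0.15 -0.06 -0.   -1.67  0.72] F [ 0.2 -0.2  0.2] open 0.0 tilt [-0.002 -0.001 -1.   ]
petal over@.21 [-0.1659 -0.3     0.0462] 20mm above [-0.1657 -0.3003  0.2327]
bp over@.21 [0.1911 0.4547 0.0467] 20mm above [0.1913 0.4545 0.2047]
lh over@.21 [0.0007 0.0002 0.0464] 20mm above [8.000e-04 1.000e-04 1.244e-01]
```

Now down to 22 mm above the hollow's mouth (TCP z = 0.134), and dwell.

```bash
python3 -m crank '[{"linear":[0,0,0.02],"yaw":0,"hand":0},{"linear":[0,0,0.045],"yaw":0,"hand":0},{"linear":[0,0,0.07],"yaw":0,"hand":0},{"linear":[0,0,0.095],"yaw":0,"hand":0},{"linear":[0,0,0.113],"yaw":0,"hand":0},{"linear":[0,0,0.12],"yaw":0,"hand":0},{"linear":[0,0,0.122],"yaw":0,"hand":0},{"linear":[0,0,0.122],"yaw":0,"hand":0},{"linear":[0,0,0.122],"yaw":0,"hand":0},{"linear":[0,0,0.122],"yaw":0,"hand":0},{"linear":[0,0,0.122],"yaw":0,"hand":0},{"linear":[0,0,0.122],"yaw":0,"hand":0}]' && python3 -m crank '[{"linear":[0,0,0],"yaw":0,"hand":0},{"linear":[0,0,0],"yaw":0,"hand":0},{"linear":[0,0,0],"yaw":0,"hand":0},{"linear":[0,0,0],"yaw":0,"hand":0},{"linear":[0,0,0],"yaw":0,"hand":0},{"linear":[0,0,0],"yaw":0,"hand":0},{"linear":[0,0,0],"yaw":0,"hand":0},{"linear":[0,0,0],"yaw":0,"hand":0},{"linear":[0,0,0],"yaw":0,"hand":0},{"linear":[0,0,0],"yaw":0,"hand":0},{"linear":[0,0,0],"yaw":0,"hand":0},{"linear":[0,0,0],"yaw":0,"hand":0}]'; python3 go.py
python3 -c "
from h import *
c=grab('scene','scene6')['image'];cv2.imwrite('pics/c9.png',c)
a=load('scene0')['image']
for n,(x,y,w,h) in dict(flower=(430,295,65,60),hammers=(125,200,175,130)).items(): print(n,'px changed',int((cv2.absdiff(a,c)[y:y+h,x:x+w].max(2)>40).sum()))"
```

```text
time_s: 17.5
ee_pos: [0.5228, 0.0525, 0.1354]
tcp_rot: [0.983, -0.183, 0.0, 0.0]
wrist_force: [-0.6, -0.9, 0.1]
opening: -0.0002
time_s: 19.0
ee_pos: [0.5228, 0.0525, 0.1353]
tcp_rot: [0.983, -0.183, 0.0, 0.0]
wrist_force: [0.8, -0.1, 0.4]
opening: 0.0001
t 19.0 tcp [0.5228 0.0525 0.1353] q [ 0.48 -0.15 -0.27  0.   -1.45  0.72] F [ 0.8 -0.1  0.4] open 0.0001 tilt [ 0. -0. -1.]
petal over@.21 [-0.1669 -0.3    -0.0747] 20mm above [-0.1669 -0.3001  0.1118]
bp over@.21 [ 0.1912  0.4541 -0.0746] 20mm above [0.1912 0.4541 0.0834]
lh over@.21 [ 0.0002 -0.     -0.0747] 20mm above [ 0.0002 -0.      0.0033]
flower px changed 1340
hammers px changed 0
```

View pics/c9.png

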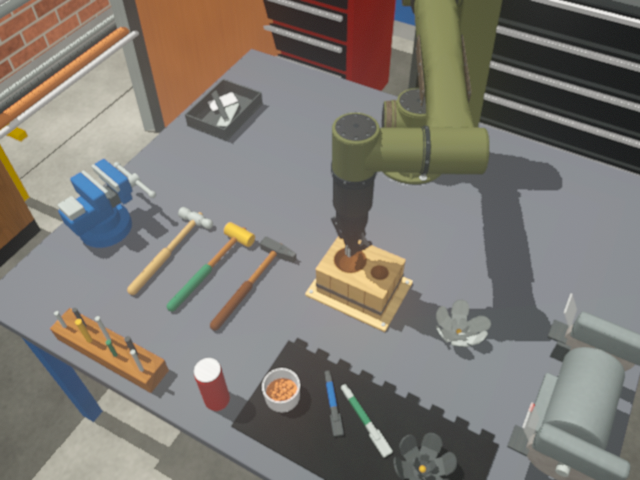

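The tips point at the large hollow and the hammers are unchanged. The arm's shadow now falls on the flower, which would explain the changed pixels, so I'll check the rivet, dwell a little more and hand in.

```bash
python3 -c "
from h import *
for t in('scene0','scene6'):
    h=cv2.cvtColor(load(t)['image'][310:350,440:480],cv2.COLOR_BGR2HSV);y,x=np.where(cv2.inRange(h,(12,90,50),(35,255,255)));print(t,len(x),x.mean()+440,y.mean()+310)"
python3 -m crank '[{"linear":[0,0,0],"yaw":0,"hand":0},{"linear":[0,0,0],"yaw":0,"hand":0},{"linear":[0,0,0],"yaw":0,"hand":0},{"linear":[0,0,0],"yaw":0,"hand":0},{"linear":[0,0,0],"yaw":0,"hand":0},{"linear":[0,0,0],"yaw":0,"hand":0},{"linear":[0,0,0],"yaw":0,"hand":0},{"linear":[0,0,0],"yaw":0,"hand":0}]' && python3 -c "
from rig import env
print(env.hand_in())"
```

```text
scene0 17 457.88235294117646 330.5882352941176
scene6 15 458.1333333333333 330.53333333333336
time_s: 20.05
ee_pos: [0.5228, 0.0525, 0.1353]
tcp_rot: [0.983, -0.183, 0.0, 0.0]
wrist_force: [0.3, 0.1, 0.1]
opening: 0.0001
the job is handed in; nothing more can be done
None
```

I pointed at the flat petal, then the ball-peen hammer's head, then the large hollow, with the hand shut and upright. Each dwell was at least 2 s, and I handed the job in at 20 s with the hand still over the hollow. No verdict is reported at hand-in.

- **Heights:** the fingertips were about 30 mm above the petal, 26 mm above the ball-peen head and 23 mm above the hollow's mouth. I kept the petal hover higher than a finger's width on purpose, because the hand's knuckles come close to the raised petals beside it.
- **Travel:** between targets the tips stayed at about 0.25 m above the bench.
- **Final position:** the tool centre was within 1 mm of my measured hollow centre, and the wrist force readings never rose above noise (about 1.3 N). That noise is above the 0.5 N contact limit, so the clear hand in the pictures is the better evidence that nothing was touched.
- **Things left in place:** the hammers' pixels are unchanged from the first picture. The flower's rivet is within 0.3 px of where it started, and the rest of the flower could not be compared by pixels because it lay in the arm's shadow.
- **Measurement agreement:** the two cameras agreed within 4 mm on the hollow. On the ball-peen head, the scene camera put it about 7 mm nearer the robot, and I used a point close to the top camera's. My first masks for the ball-peen head and the scene-view hollow were wrong, and I redid them before moving.

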